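# Stow the multimeter and close its case

### The job

Put the handheld multimeter (the flat oblong one with the round dial on its face) away in the long bay of the open instrument case: set it down, not dropped, lying flat on the bay's floor with its face up, so that nothing stands above the rim. Then close the lid fully.

Things in the scene. Friction and masses are not known exactly. Their poses are not given: they have to be found in the camera images.
- meter: Handheld digital multimeter lying face up on the bench: dark grey oblong, 150 mm long (x), 56 wide (y), 32 tall, about 0.25 kg, a flat display at its +x end and a round dial (36 mm across, 6 mm proud) mid-face. Origin: centre of its underside; z points out of its face. Around it lie a taller white plug-in energy meter with a round socket, a black panel meter, a spanner and a brass fitting.
- bay (a point): Centre of the floor of the grey-lined long bay in the fixed black case (254 x 146 x 60 mm). x runs along the case, y to its hinge side, z up. Bay: 180 mm (x) by 130 mm (y), floor 12 mm above the bench, 48 mm below the rim; the meter fits only lengthwise (either way). The case's centre is 29 mm along +x; the small bay there holds adapters. Hinge axis: along x, 73 mm along +y, 48.5 mm up from here.
- lid (a joint): Lid angle in rad: 0 shut, level on the rim; 1.57 upright; up to 2.0 leaning back beyond the hinge. It starts a little past upright. The lid is a flat black plate, 254 mm along the hinge, 146 mm from hinge to free edge, 10 mm thick; the hinge axis lies in its inner face. A stiff friction hinge holds it where it is left; pushing it at the free edge takes 2 to 3 N.
- lid_edge (a point): Middle of the lid's free edge, on its outer face; it moves with the lid. Shut: above the case wall opposite the hinge, 10.5 mm above the rim. Open: about 0.2 m above the bench. Its axes are the lid's: z points out of the outer face (up when shut), y from the free edge to the hinge.
There are look-alikes about, which are no part of the job. There is more than one size of the meter; the job needs the middle-sized.

How it is judged:
On the way:
1. the meter lies flat, face up, on the floor of the long bay and is let go, while the lid is still open (x of meter in the frame of bay between -0.03 and 0.03 m and y of meter in the frame of bay between -0.05 and 0.05 m and z of meter in the frame of bay below 0.01 m and angle between meter's own z axis and vertical below 0.17 rad and contact force between the fingers and meter below 0.1 N and linear speed of meter below 0.03 m/s and value of joint lid above 1 rad), for 0.2 s.
At the end, for the whole second after the job is handed in: The meter lies at rest and released in the long bay, face up within 10 degrees of level, its underside less than 10 mm above the bay's floor and its centre within 30 mm (along the case) and 50 mm (across it) of the bay's centre, and the lid is shut to within 0.06 rad (x of meter in the frame of bay between -0.03 and 0.03 m and y of meter in the frame of bay between -0.05 and 0.05 m and z of meter in the frame of bay below 0.01 m and angle between meter's own z axis and vertical below 0.17 rad and contact force between the fingers and meter below 0.1 N and linear speed of meter below 0.03 m/s and value of joint lid below 0.06 rad); the robot touches nothing.
It fails at once if the meter is dropped: it falls free, out of the gripper, while its underside is more than 70 mm above the bench (height (world z) of meter above 0.07 m and contact force between anything else and meter below 0.02 N and linear speed of meter above 0.3 m/s).
It also fails if it takes over 51 s, if anything falls off the work surface, if the arm or the gripper's body presses on something with over 40 N, if the wrist force passes 120 N, or if a joint passes its speed limit or range.

### The arm

A 7-joint arm with a two-finger parallel gripper is mounted at the origin on the work surface. World frame = base frame: x ahead of the robot, y to its left, z up, the work surface at z = 0. Lengths are in m, angles in rad, forces in N, time in s.
With the tool pointing down it reaches from about 0.35 to 0.9 m from the base axis. Payload 8.1 kg.
Tool frame: the origin (TCP) lies where the fingers leave the gripper's body, on its centre line; the fingertips stand 73 mm ahead of it and the grasp point (between the pads) lies 54 mm ahead of it; z points along the fingers, x is the direction in which the jaws open and shut, and the axes are right-handed (so a half turn about z gives the same grasp; the last joint's range is limited). The gripper opens to 85 mm and grips with 20 to 120 N. Pads are 22 mm wide; open, the fingers measure 114 mm over their backs; the gripper's body (76 mm by 85 mm) begins 54 mm behind the grasp point. The pads swing forward as they close: fully open they stand 13 mm farther back than shut.
Start: joints at [-1.216, 0.434, 0.025, 1.573, -0.012, 1.134, -0.075], TCP at [0.276, 0.561, 0.304] pointing down, gripper open.
Joint ranges: [-2.62, 2.62], [-0.44, 2.09], [-1.27, 1.32], [0.08, 2.57], [-1.32, 4.46], [0.12, 2], [-2.74, 2.74]. Speed limits (rad/s): [2.22, 2.22, 3.01, 3.01, 3.14, 3.14, 3.14].

### API

Orientations are given as a unit quaternion [w, x, y, z].
In Python, from plant import bot gives the robot as it stands.
- The arm moves only by the tool drive_tool, never from a script. Its argument "increments" is a list of rows, each a list of 4 numbers: the shift along the tool's x, y, z in mm, then the turn about the tool's z in degrees. A call has 1 to 10 rows; each row shifts and turns the commanded pose from where the row before left it, along the tool's axes as they then stand; what a row does not reach is not made up. A row lasts 1/8 s, in which the tool goes at most 62.5 mm and 10.7 degrees, less where a joint would pass 70% of its speed; a pose out of reach is approached as far as the arm can. A call with a gripper value outside its range is refused whole. "grip" is the opening, from 0 (shut) to 1 (fully open), set as the call begins (left out, the last holds). The fingers move at their own pace and stop on an object; "force" is the grip in N (left out, the last holds). Time passes only in rows, so rows that do not move let the fingers close. It gives the time, the measured TCP pose, the force and the opening at its end, in the units of the state.
- bot.get_obs(): the state, without advancing time (a new reading comes with each control period).
- bot.capture(name): name is "scene" or "top" or "wrist"; returns a dict with "pixels" (384x512x3 uint8, red, green, blue), "fov_y" (degrees; the focal length in pixels is half the picture's height over the tangent of half this angle, whatever the lens; pixels are square), "cx", "cy" (the principal point, pixels), "rvec" (rotation vector, rad) and "tvec" (3), from world to camera coordinates, as OpenCV has them. Camera axes: x right, y down, z forward; pixel columns grow to the right and rows downward; lengths in m; the calibration is good to about 2 mm. A picture is of the moment at which its call begins. There is no depth.
- bot.finish_job(): hands the job in, once; it reports no verdict.
The state is a dict: "t": time; "joints": joint angles; "qd": joint speeds; "effort": joint torques, N m; "tcp_pos": TCP position; "tool_rot": TCP orientation; "force": force on the tool from outside, world axes, zero at the start; "ft_torque": the same for the moment, N m; "width": opening from 0.0 (shut) to 1.0 (fully open).
Only numpy, scipy, OpenCV 4.12 (cv2) and the standard library are available. Lean on these libraries where they do the work, as an engineer would, in place of code of your own. Each camera call takes 0.05 s, during which the arm holds its last target.

## Working session

There is one attempt and no reset: what is moved stays moved. The work goes in short steps, Python scripts to look and compute and a tool call to move; the robot and the scene stay as the last step left them, time stands still between calls to the robot, and variables do not carry over. Pictures are saved under pics/ and viewed, and the job is handed in when it is done.

Besides the shell and the picture viewer there is one more tool, called after "Request:" by a JSON object that holds its "fn" and its "kwargs". drive_tool: Moves the arm, as the interface text tells. Its arguments: {"type":"object","properties":{"increments":{"type":"array"},"grip":{"type":"number"},"force":{"type":"number"}},"required":["increments"]}

```bash
mkdir -p pics; cat > h.py <<'E'
import numpy as np, cv2
from plant import bot
def cap(n,f):
    c=bot.capture(n); cv2.imwrite('pics/'+f+'.png',c['pixels'][:,:,::-1]); 
    import pickle; c={k:c[k] for k in c}; pickle.dump(c,open('pics/'+f+'.pkl','wb')); return c
def load(f):
    import pickle; return pickle.load(open('pics/'+f+'.pkl','rb'))
def KRt(c):
    h,w=c['pixels'].shape[:2]; f=h/2/np.tan(np.radians(c['fov_y'])/2)
    K=np.array([[f,0,c['cx']],[0,f,c['cy']],[0,0,1]]); R=cv2.Rodrigues(np.array(c['rvec'],float))[0]
    return K,R,np.array(c['tvec'],float).ravel()
def ray(c,uv,z):
    K,R,t=KRt(c); o=-R.T@t; d=R.T@np.linalg.inv(K)@np.array([uv[0],uv[1],1.])
    return o+d*(z-o[2])/d[2]
def proj(c,p):
    K,R,t=KRt(c); q=K@(R@np.array(p,float)+t); return q[:2]/q[2]
def crop(f,x0,y0,x1,y1,s,out):
    im=cv2.imread('pics/'+f+'.png')[y0:y1,x0:x1]; cv2.imwrite('pics/'+out+'.png',cv2.resize(im,None,fx=s,fy=s,interpolation=cv2.INTER_CUBIC))
E
python3 - <<'E'
from h import *
for n in ('scene','top','wrist'):
    c=cap(n,n+'0'); K,R,t=KRt(c); print(n,c['fov_y'],c['cx'],c['cy'],-R.T@t, R[2], [k for k in c])
print(bot.get_obs())
E
```

```text
scene 43.790344232191494 255.62334134380077 192.34715905294777 [ 1.35371484 -0.12223967  0.9168126 ] [-0.72339272  0.00861135 -0.6903831 ] ['pixels', 'fov_y', 'cx', 'cy', 'rvec', 'tvec']
top 54.47151066611425 256.4472937563108 188.73569165933054 [ 0.34740066 -0.09082791  0.94574766] [ 0.14411411 -0.02398523 -0.98927035] ['pixels', 'fov_y', 'cx', 'cy', 'rvec', 'tvec']
wrist 71.07911962183395 258.554203217454 190.2228859981317 [0.2012627  0.59835991 0.37241332] [ 0.29236493 -0.14684047 -0.94496594] ['pixels', 'fov_y', 'cx', 'cy', 'rvec', 'tvec']
{'t': 0.15, 'joints': array([-1.21558781,  0.43506272,  0.02497973,  1.57389737, -0.01161392,
        1.1340042 , -0.07506189]), 'qd': array([-4.16776386e-05, -2.78194172e-03,  2.60188734e-03, -1.58704142e-03,
        2.71545774e-04, -1.48826672e-03, -5.97882053e-04]), 'effort': array([ 2.27018914e-03, -6.70881844e+01,  1.02629554e+00, -3.16450703e+01,
        1.56762823e-02,  8.91651318e-03,  5.88876992e-05]), 'tcp_pos': array([0.27614009, 0.56034991, 0.3033028 ]), 'tool_rot': array([ 3.65981309e-04,  8.49123121e-01,  5.28194613e-01, -4.92050875e-04]), 'force': array([ 0.16678508, -0.90000993, -0.78661859]), 'ft_torque': array([-0.007742  , -0.00121764, -0.06484906]), 'width': 1.002128382014932}
```

View pics/scene0.png

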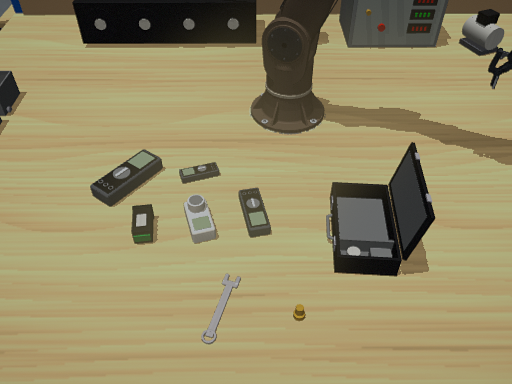

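View pics/top0.png

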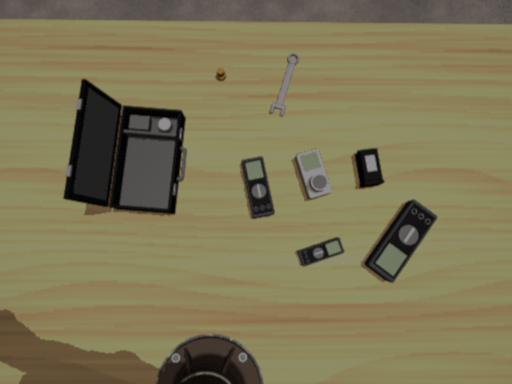

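View pics/wrist0.png

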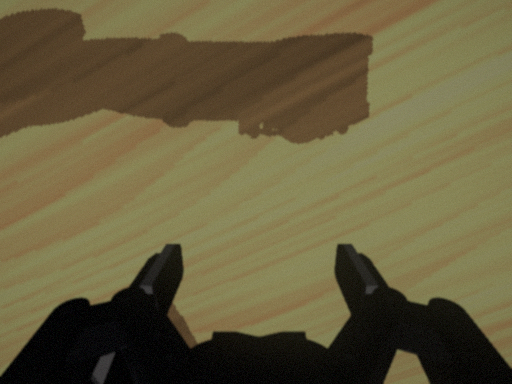

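Candidates for the meter in the top view are a large one at (401,240), a medium one at (257,187) and a small one at (320,251). The white meter with a socket is at (313,174) and the panel meter at (369,167). The one at (257,187) looks like the middle size; I'll check it in a crop and by measuring.

```bash
python3 - <<'E'
from h import *
crop('top0',230,140,350,230,6,'mt')
crop('top0',60,70,200,220,4,'ct')
crop('scene0',320,135,440,280,4,'cs')
E
```

```text
(no output)
```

View pics/mt.png

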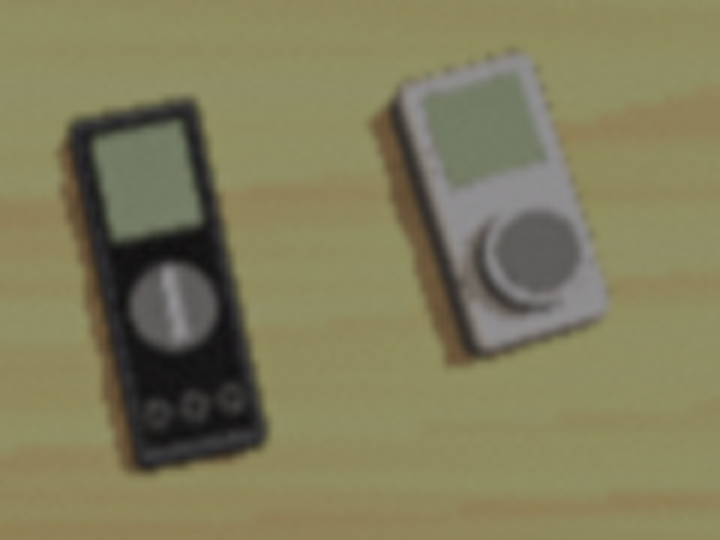

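View pics/ct.png

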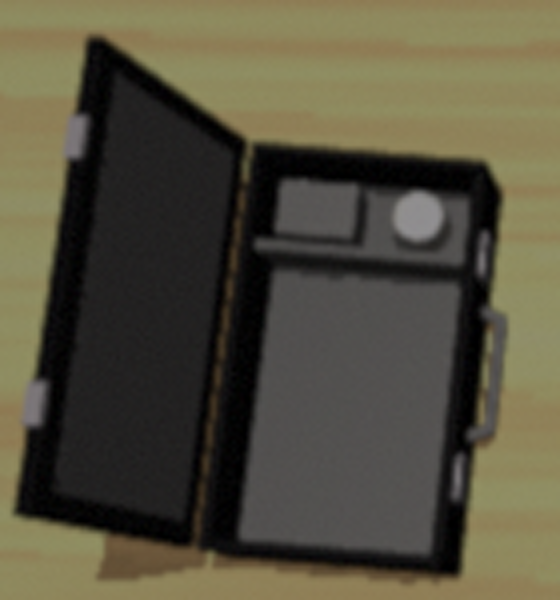

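View pics/cs.png

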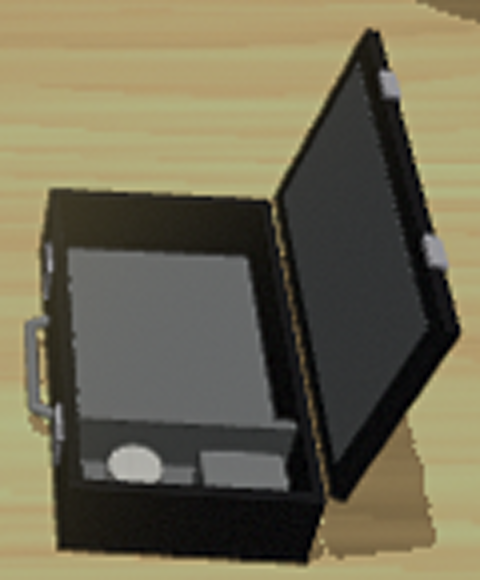

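```bash
python3 - <<'E'
from h import *
c=load('top0')
def P(l,o,s,z): return np.array([ray(c,(o[0]+(x+.5)/s-.5,o[1]+(y+.5)/s-.5),z) for x,y in l])
m=P([(72,125),(195,100),(267,440),(137,468)],(230,140),6,.032)
print(m[:,:2]); print(np.linalg.norm(np.diff(m[[0,1,2,3,0]],axis=0),axis=1)); print('mean',m.mean(0))
d=(m[0]+m[1]-m[2]-m[3]); print('meter yaw',np.degrees(np.arctan2(d[1],d[0])))
r=P([(250,145),(485,163),(460,572),(203,548)],(60,70),4,.060)
print(r[:,:2]); print(np.linalg.norm(np.diff(r[[0,1,2,3,0]],axis=0),axis=1)); 
d=(r[0]+r[1]-r[2]-r[3]);a=np.arctan2(d[1],d[0]); print('case yaw',np.degrees(a)); ce=r.mean(0)
bay=ce[:2]-.029*np.array([np.cos(a),np.sin(a)]);print('case',ce,'bay',bay)
# overlay
ux=np.array([np.cos(a),np.sin(a)]);uy=np.array([-ux[1],ux[0]])
def ov(n,bay,out):
    c=load(n);im=cv2.resize(cv2.imread(f'pics/{n}.png'),None,fx=1,fy=1)
    b3=lambda x,y,z: np.r_[bay+ux*x+uy*y,z]
    L=[]
    for z,x0,x1,y in ((.06,-.098,.156,.073),(.0,-.098,.156,.073),(.012,-.09,.09,.065)):
        q=[proj(c,b3(x,yy,z)) for x,yy in((x0,-y),(x1,-y),(x1,y),(x0,y))]; L.append(q)
    S=4; x0,y0,x1,y1=(60,70,200,220) if n=='top0' else (320,135,440,280)
    im=cv2.resize(im[y0:y1,x0:x1],None,fx=S,fy=S,interpolation=cv2.INTER_CUBIC)
    for q,col in zip(L,((0,0,255),(0,255,255),(0,255,0))):
        cv2.polylines(im,[np.int32([( (u-x0+.5)*S,(v-y0+.5)*S) for u,v in q])],True,col,1)
    cv2.imwrite(f'pics/{out}.png',im)
ov('top0',bay,'o1');ov('scene0',bay,'o2')
import subprocess
a=cv2.imread('pics/o1.png');b=cv2.imread('pics/o2.png');h=max(len(a),len(b))
b=cv2.resize(b,(b.shape[1],b.shape[0]));im=np.zeros((h,a.shape[1]+b.shape[1],3),np.uint8);im[:len(a),:a.shape[1]]=a;im[:len(b),a.shape[1]:]=b
cv2.imwrite('pics/o.png',cv2.resize(im,None,fx=.75,fy=.75))
E
```

```text
[[ 0.55212386 -0.07608318]
 [ 0.56286785 -0.12746403]
 [ 0.42047546 -0.15605809]
 [ 0.40915637 -0.10282   ]]
[0.05249214 0.14523503 0.05442808 0.14544608]
mean [ 0.48615588 -0.11560633  0.032     ]
meter yaw 10.973402395174656
[[0.68253211 0.21720953]
 [0.67165779 0.07314476]
 [0.41944621 0.08156215]
 [0.43396437 0.23294702]]
[0.14447459 0.252352   0.15207943 0.24906542]
case yaw -2.761497350080899
case [0.55190012 0.15121587 0.06      ] bay [0.5229338  0.15261305]
```

View pics/o.png

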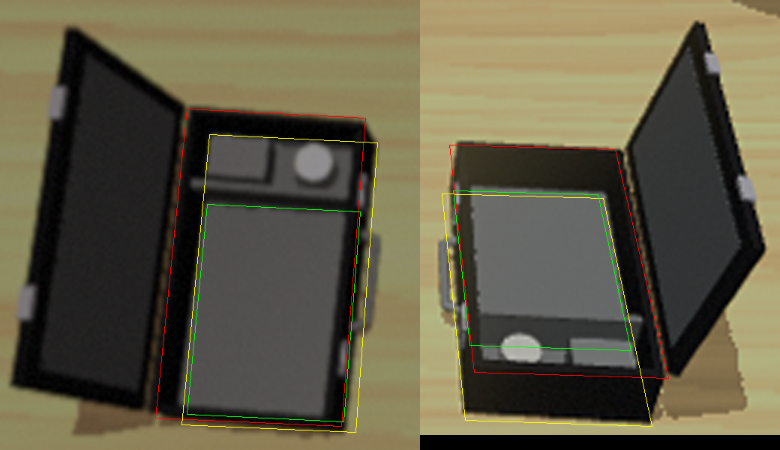

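The middle candidate measures about 145 x 54 mm, so it is the 150 mm meter (yaw about 11°). The large and small ones don't fit. Case yaw is about -4°.

Request:
{"fn": "drive_tool", "kwargs": {"increments": [[0, 0, -8, -9.3], [0, 0, -8, -9.3], [0, 0, -8, -9.3], [0, 0, 0, -9.3], [-25, 3, 0, 0], [-50, 5.5, 0, 0], [-50, 5.5, 0, 0], [-50, 5.5, 0, 0], [-50, 5.5, 0, 0], [-50, 5.5, 0, 0]], "grip": 1, "force": 40}}

```text
t: 1.4
tcp_pos: [0.3588, 0.2947, 0.3278]
tool_rot: [0.0, 0.636, 0.771, -0.0]
force: [0.8, -0.7, -0.4]
width: 0.999
```

Request:
{"fn": "drive_tool", "kwargs": {"increments": [[-48, 5, 0, 0], [-48, 5, 0, 0], [-48, 5, 0, 0], [-48, 5, 0, 0], [-48, 5, 20, 0], [-48, 5, 20, 0], [-48, 6, 20, 0], [-48, 6, 20, 0], [-44, 6, 20, 0], [0, 0, 0, 0]]}}

```text
t: 2.65
tcp_pos: [0.4866, -0.118, 0.2265]
tool_rot: [-0.0, 0.638, 0.77, -0.001]
force: [-0.4, 0.0, -0.4]
width: 0.999
```

```bash
python3 - <<'E'
from h import *
c=cap('wrist','w1'); o=bot.get_obs(); print(o['t'],o['tcp_pos'],o['tool_rot'],o['joints'])
for p in [(.487,-.1156,.038),(.5515,-.076,.032),(.5625,-.127,.032),(.4205,-.156,.032),(.409,-.103,.032)]: print(proj(c,p))
E
```

```text
2.7 [ 0.48659154 -0.11585607  0.22709756] [-6.43266238e-04  6.37533002e-01  7.70422426e-01 -7.36781725e-04] [-0.10647873  0.32208325  0.29638063  1.98635335 -0.12230213  0.85187573
  2.01542774]
[260.78175778 186.37159918]
[284.79793488 244.99681157]
[238.07382219 246.03574214]
[231.86902117 110.94885653]
[289.43921313 109.27832116]
```

View pics/w1.png

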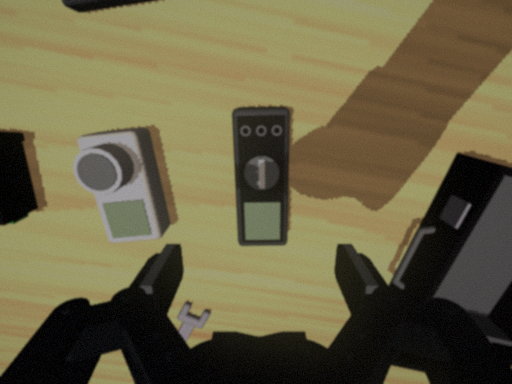

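Picture w1 shows the middle meter at about (262,176), with its corners within 2 px of my prediction. The tool is centred over it and aligned, so I'll descend and grip.

Request:
{"fn": "drive_tool", "kwargs": {"increments": [[0, 0, 35, 0], [0, 0, 40, 0], [0, 0, 35, 0], [0, 0, 25, 0], [0, 0, 11, 0], [0, 0, 5, 0], [0, 0, 0, 0]]}}

```text
t: 3.58
tcp_pos: [0.4874, -0.1143, 0.0775]
tool_rot: [0.0, 0.636, 0.772, 0.0]
force: [0.3, 0.6, -0.0]
width: 0.995
```

Request:
{"fn": "drive_tool", "kwargs": {"increments": [[0, 0, 0, 0], [0, 0, 0, 0], [0, 0, 0, 0], [0, 0, 0, 0], [0, 0, 0, 0], [0, 0, 0, 0]], "grip": 0, "force": 45}}

```text
t: 4.32
tcp_pos: [0.4875, -0.1147, 0.0778]
tool_rot: [0.001, 0.636, 0.771, 0.0]
force: [-2.3, -0.0, 7.4]
width: 0.645
```

Request:
{"fn": "drive_tool", "kwargs": {"increments": [[0, 0, -8, 0], [0, 0, -20, 0], [0, 0, -30, 0], [0, 0, -30, 0], [0, 0, -20, 0], [0, 0, -7, 0], [0, 0, 0, 0]]}}

```text
t: 5.2
tcp_pos: [0.487, -0.1145, 0.192]
tool_rot: [0.0, 0.636, 0.771, 0.0]
force: [0.0, 0.5, -2.7]
width: 0.647
```

```bash
python3 - <<'E'
from h import *
c=cap('wrist','w2'); c=cap('scene','s2'); crop('s2',150,100,440,300,2.5,'s2c'); o=bot.get_obs(); print(o['t'],o['tcp_pos'],o['force'],o['width'])
E
```

```text
5.3 [ 0.48657023 -0.11443592  0.19118534] [ 0.22194527  0.32114137 -2.62201516] 0.6416975696448819
```

View pics/w2.png

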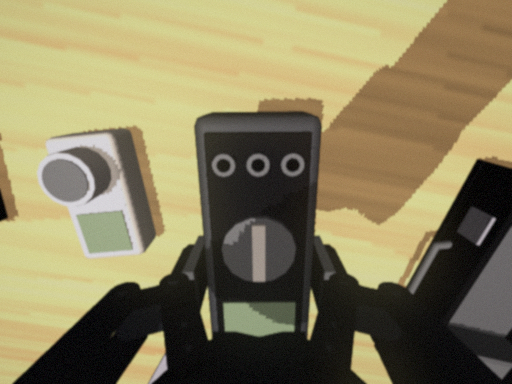

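View pics/s2c.png

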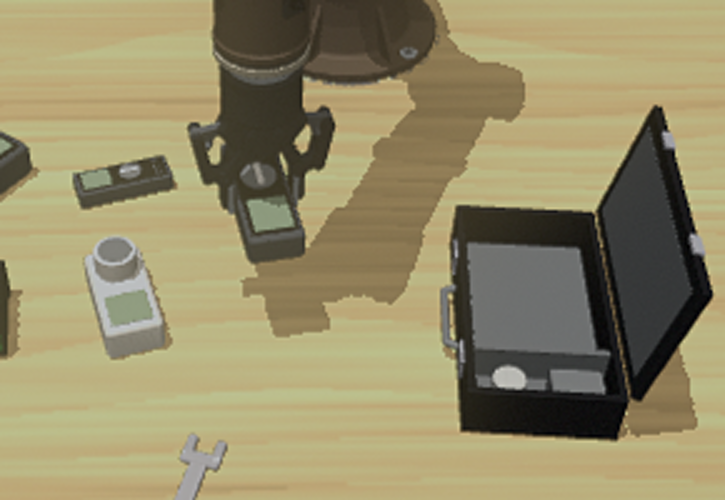

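```bash
python3 - <<'E'
from h import *
c=load('scene0')
def P(c,l,o,s,z): return np.array([ray(c,(o[0]+(x+.5)/s-.5,o[1]+(y+.5)/s-.5),z) for x,y in l])
print('scene floor x-: ',P(c,[(67,248),(248,255)],(320,135),4,.012)[:,:2])
t=load('top0')
f=P(t,[(270,268),(238,541)],(60,70),4,.012);print('top floor y+ edge',f[:,:2]); d=f[0]-f[1];print(np.degrees(np.arctan2(d[1],d[0])))
print('rim scene', P(c,[(50,190),(272,203),(318,493),(60,490)],(320,135),4,.06)[:,:2])
E
```

```text
scene floor x-:  [[0.42441978 0.10841756]
 [0.43229899 0.23014509]]
top floor y+ edge [[0.61852231 0.21730706]
 [0.44299457 0.22910341]]
-3.844783286570356
rim scene [[0.41836672 0.09222249]
 [0.43234568 0.23717663]
 [0.67450948 0.21232333]
 [0.67100228 0.06597346]]
```

Request:
{"fn": "drive_tool", "kwargs": {"increments": [[0, 0, 0, 7.6], [0, 0, 0, 7.6], [20, 1, 0, 0], [40, 2, 0, 0], [50, 3, 0, 0], [50, 3, 0, 0], [50, 3, 0, 0], [37, 2, 0, 0], [20, 1, 0, 0], [0, 0, 0, 0]]}}

```text
t: 6.55
tcp_pos: [0.5215, 0.1513, 0.1912]
tool_rot: [-0.0, 0.732, 0.681, -0.001]
force: [0.1, 0.2, -2.4]
width: 0.646
```

```bash
python3 - <<'E'
from h import *
o=bot.get_obs(); print(o['t'],o['tcp_pos'],o['tool_rot'],o['force'],o['width'],o['joints'])
cap('wrist','w3'); cap('scene','s3'); cap('top','t3'); crop('s3',280,100,450,290,3.1,'s3c');crop('t3',60,70,240,220,4,'t3c')
E
```

```text
6.55 [0.52147783 0.15134927 0.19116866] [-1.60904818e-04  7.32074808e-01  6.81224007e-01 -5.48963052e-04] [ 0.07449784  0.18701189 -2.40577303] 0.6456175792879202 [-0.61209578  0.43552457  0.31236791  1.92456709 -0.17985487  0.80943684
  1.29653824]
```

View pics/w3.png

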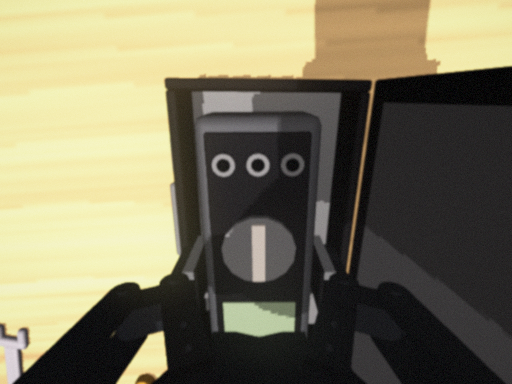

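View pics/s3c.png

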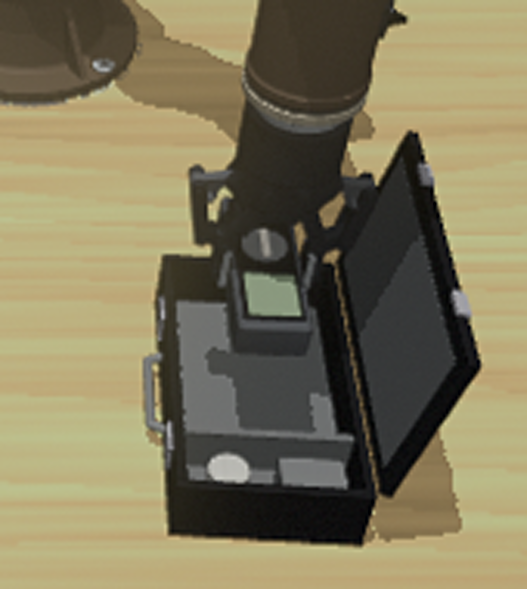

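View pics/t3c.png

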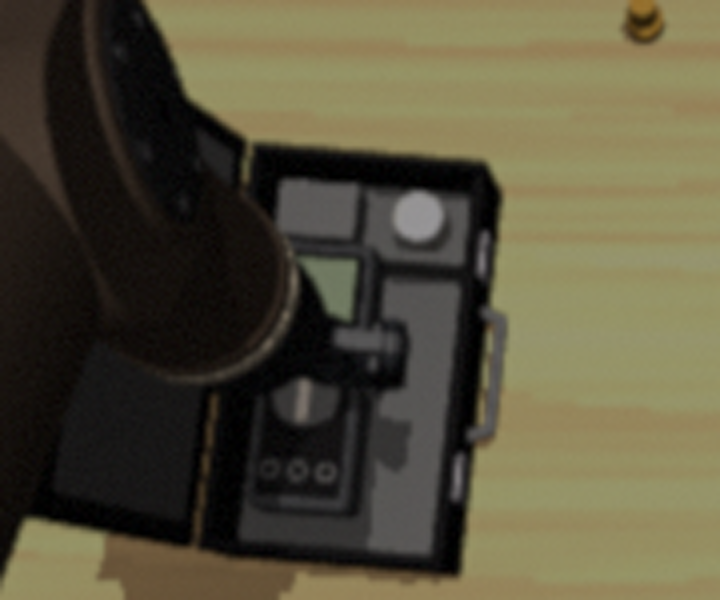

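```bash
python3 - <<'E'
from h import *
t=load('t3')
bay=np.array([.520,.155]);a=np.radians(-4.3);ux=np.array([np.cos(a),np.sin(a)]);uy=np.array([-ux[1],ux[0]])
for p in [(250,497),(355,515),(374,255),(303,512)]:
    w=ray(t,(60+(p[0]+.5)/4-.5,70+(p[1]+.5)/4-.5),.145)[:2]; print(p,w,(w-bay)@ux,(w-bay)@uy)
s=load('s3')
for z in (.19,.3,.5): print(proj(s,(.5215,.1513,z)))
E
```

```text
(250, 497) [0.45308832 0.17829741] -0.06847014588176505 0.018214883013383157
(355, 515) [0.44328885 0.1219408 ] -0.07401647920815056 -0.03871784817020171
(374, 255) [0.58744784 0.11693824] 0.07011180610388676 -0.032897470740044045
(303, 512) [0.44494454 0.14971424] -0.07444787270311995 -0.010898442949166951
[369.5212634  170.58774672]
[377.99615902 132.0813789 ]
[397.10158292  45.27435348]
```

The meter is centred in the bay, within about 3 mm in x and with y around -5 to -10 mm. Descending.

Request:
{"fn": "drive_tool", "kwargs": {"increments": [[0, 0, 15, 0], [0, 0, 25, 0], [0, 0, 20, 0], [0, 0, 10, 0], [0, 0, 0, 0]]}}

```text
t: 7.32
tcp_pos: [0.5214, 0.1499, 0.1211]
tool_rot: [-0.0, 0.733, 0.68, -0.001]
force: [0.5, 0.4, -2.8]
width: 0.646
```

Request:
{"fn": "drive_tool", "kwargs": {"increments": [[0, 0, 10, 0], [0, 0, 8, 0], [0, 0, 5, 0], [0, 0, 3, 0], [0, 0, 2, 0], [0, 0, 0, 0]]}}

```text
t: 8.07
tcp_pos: [0.5217, 0.1506, 0.0939]
tool_rot: [-0.0, 0.733, 0.681, 0.0]
force: [0.8, -0.9, -1.6]
width: 0.645
```

Request:
{"fn": "drive_tool", "kwargs": {"increments": [[0, 0, 1.5, 0], [0, 0, 1.5, 0], [0, 0, 0, 0]]}}

```text
t: 8.45
tcp_pos: [0.5217, 0.1506, 0.0908]
tool_rot: [-0.0, 0.733, 0.68, -0.0]
force: [0.3, 1.2, -2.9]
width: 0.65
```

Request:
{"fn": "drive_tool", "kwargs": {"increments": [[0, 0, 1, 0], [0, 0, 1, 0], [0, 0, 0, 0]]}}

```text
t: 8.82
tcp_pos: [0.5218, 0.1506, 0.0898]
tool_rot: [-0.0, 0.733, 0.681, 0.0]
force: [-3.7, -0.3, 10.6]
width: 0.648
```

Contact with the floor (+10 N). Releasing with a limited opening.

Request:
{"fn": "drive_tool", "kwargs": {"increments": [[0, 0, 0, 0], [0, 0, 0, 0], [0, 0, 0, 0], [0, 0, 0, 0]], "grip": 0.8}}

```text
t: 9.32
tcp_pos: [0.5217, 0.1506, 0.0888]
tool_rot: [0.0, 0.733, 0.68, -0.0]
force: [0.2, 0.7, 0.1]
width: 0.8
```

```bash
python3 - <<'E'
from h import *
o=bot.get_obs(); print(o['t'],o['tcp_pos'],o['force'],o['width'])
cap('wrist','w4'); cap('scene','s4'); crop('s4',280,100,450,290,3.1,'s4c')
a=cv2.imread('pics/w4.png');b=cv2.imread('pics/s4c.png');b=b[-384:] if 0 else cv2.resize(b,(int(b.shape[1]*384/b.shape[0]),384))
cv2.imwrite('pics/c4.png',cv2.resize(np.hstack([a,b]),None,fx=.92,fy=.92))
E
```

```text
9.325 [0.52174155 0.15055795 0.08884617] [0.22957079 0.74067023 0.12460668] 0.8001420719010125
```

View pics/c4.png

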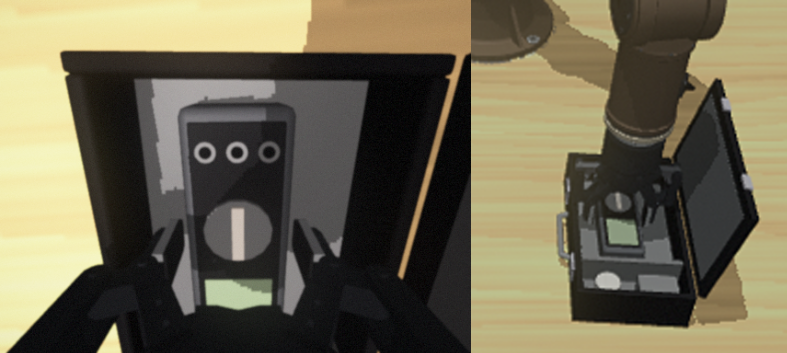

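w4/s4 show the meter flat and face up on the bay floor, dial at about (258,250) in the wrist view, with the fingers clear on both sides. Now I'll retreat up and measure the lid angle.

Request:
{"fn": "drive_tool", "kwargs": {"increments": [[0, 0, -10, 0], [0, 0, -25, 0], [0, 0, -40, 0], [0, 0, -45, 0], [0, 0, -45, 0], [0, 0, -45, 0], [0, 0, -25, 0], [0, 0, 0, 0]]}}

```text
t: 10.42
tcp_pos: [0.5225, 0.1506, 0.3266]
tool_rot: [0.001, 0.733, 0.68, 0.002]
force: [-0.9, 0.1, 0.3]
width: 0.801
```

```bash
python3 - <<'E'
from h import *
o=bot.get_obs(); print(o['t'],o['tcp_pos'],o['force'],o['width'])
cap('wrist','w5')
bay=np.array([.520,.155]);a=np.radians(-4.3);ux=np.array([np.cos(a),np.sin(a)]);uy=np.array([-ux[1],ux[0]])
for n,L in (('top0',[(82.5,79),(64,198.5)]),('scene0',[(412.5,142.5),(434,217)])):
  c=load(n); print(n,L)
  for th in (1.6,1.65,1.7,1.75,1.8,1.85,1.9):
    r=[]
    for x in ((.156,-.098) if n=='top0' else (-.098,.156)):
      for k in (0,.01):
        y=.073-.146*np.cos(th)+k*np.sin(th); z=.0605+.146*np.sin(th)+k*np.cos(th)
        r.append(proj(c,np.r_[bay+ux*x+uy*y,z]).round(1))
    print(th,*r)
E
```

```text
10.425 [0.52246174 0.1505967  0.32656268] [-0.90368453  0.08740369  0.34404623] 0.8012729946088867
top0 [(82.5, 79), (64, 198.5)]
1.6 [97.  80.7] [92.3 80.4] [ 79.9 202.4] [ 74.9 202.1]
1.65 [93.6 80.5] [88.9 80.3] [ 76.3 202.2] [ 71.4 201.8]
1.7 [90.2 80.4] [85.7 80.3] [ 72.7 201.9] [ 68.  201.7]
1.75 [87.  80.3] [82.6 80.3] [ 69.3 201.7] [ 64.8 201.5]
1.8 [83.8 80.4] [79.6 80.5] [ 66.1 201.6] [ 61.7 201.3]
1.85 [80.8 80.5] [76.8 80.7] [ 62.9 201.4] [ 58.8 201.2]
1.9 [77.9 80.7] [74.1 81. ] [ 60.  201.3] [ 56.  201.1]
scene0 [(412.5, 142.5), (434, 217)]
1.6 [399.7 140.1] [403.9 140.3] [418.7 215.6] [423.6 215.9]
1.65 [402.7 140.3] [406.8 140.7] [422.3 215.9] [427.1 216.4]
1.7 [405.7 140.7] [409.7 141.3] [425.8 216.3] [430.5 217. ]
1.75 [408.6 141.2] [412.5 141.9] [429.2 216.9] [433.8 217.7]
1.8 [411.4 141.8] [415.2 142.7] [432.5 217.5] [437.1 218.5]
1.85 [414.2 142.5] [417.9 143.5] [435.8 218.3] [440.2 219.4]
1.9 [416.9 143.3] [420.5 144.5] [439.  219.2] [443.2 220.5]
```

View pics/w5.png

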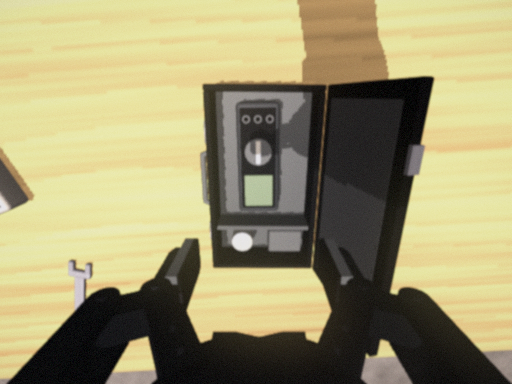

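Lid angle is about 1.75 rad by both cameras, and the meter sits well in the bay (wrist view, dial at (258,152)). With the gripper shut I'll go over and behind the lid.

Request:
{"fn": "drive_tool", "kwargs": {"increments": [[20, 4, 0, 0], [40, 7, 0, 0], [45, 8, 0, 0], [35, 6, 0, 0], [14, 1, 10, 0], [0, 0, 25, 0], [0, 0, 25, 0], [0, 0, 14, 0], [0, 0, 0, 0]], "grip": 0}}

```text
t: 11.6
tcp_pos: [0.5584, 0.3017, 0.2485]
tool_rot: [-0.0, 0.733, 0.68, -0.001]
force: [0.2, -0.4, -0.6]
width: 0.001
```

```bash
python3 - <<'E'
from h import *
o=bot.get_obs(); print(o['t'],o['tcp_pos'],o['force'],o['width'])
cap('scene','s6'); crop('s6',310,60,470,290,2.6,'s6c')
cap('wrist','w6')
a=cv2.imread('pics/w6.png');b=cv2.imread('pics/s6c.png');b=cv2.resize(b,(int(b.shape[1]*384/b.shape[0]),384))
cv2.imwrite('pics/c6.png',np.hstack([a,b]))
E
```

```text
11.6 [0.55842422 0.30172056 0.24849773] [ 0.19413663 -0.41494906 -0.56330782] 0.0014012156155723062
```

View pics/c6.png

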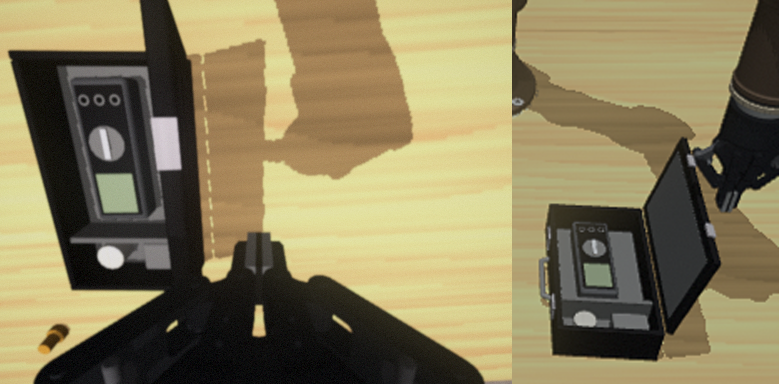

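s6/w6 show the closed fingertips behind the lid's outer face, clear of it. Now push along the lid's arc.

Request:
{"fn": "drive_tool", "kwargs": {"increments": [[0, 0, -9, 0], [-16, 0, 0, 0], [-14, 0, 0, 0], [-8, 0, 0, 0], [-11, 0, -2, 0], [-11, 0, -1, 0], [-16, 0, 0, 0], [-17, 0, 2, 0], [0, 0, 0, 0]]}}

```text
t: 12.82
tcp_pos: [0.5522, 0.2069, 0.2598]
tool_rot: [0.0, 0.734, 0.679, -0.001]
force: [-0.7, -0.1, 0.5]
width: 0.001
```

```bash
python3 - <<'E'
from h import *
o=bot.get_obs(); p=o['tcp_pos']; d=p[:2]-[.52,.155]; a=np.radians(-4.3); print(o['t'],p,'bay xy',d@[np.cos(a),np.sin(a)],d@[-np.sin(a),np.cos(a)],o['force'])
cap('scene','s7'); crop('s7',310,60,470,290,2.6,'s7c')
cap('wrist','w7')
a=cv2.imread('pics/w7.png');b=cv2.imread('pics/s7c.png');b=cv2.resize(b,(int(b.shape[1]*384/b.shape[0]),384))
cv2.imwrite('pics/c7.png',np.hstack([a,b]))
E
```

```text
12.825 [0.55220953 0.20685569 0.25981935] bay xy 0.028230795065723787 0.054124753145110824 [-0.72102536 -0.08199385  0.45269568]
```

View pics/c7.png

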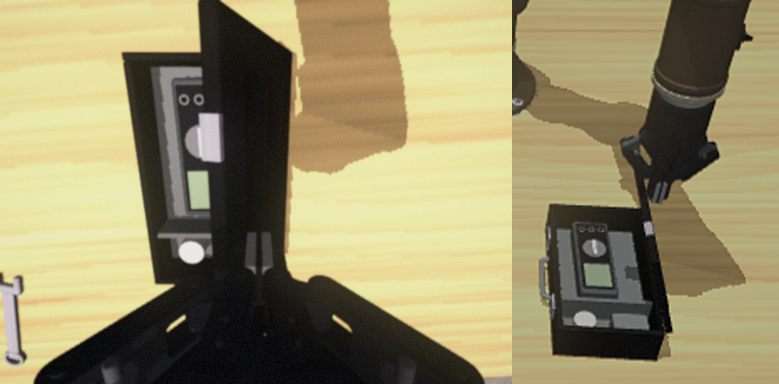

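The lid follows. Continuing the arc.

Request:
{"fn": "drive_tool", "kwargs": {"increments": [[-16, 0, 3, 0], [-14, 0, 6, 0], [-14, 0, 8, 0], [-14, 0, 10, 0], [-11, 0, 12, 0], [-11, 0, 13, 0], [-8, 0, 14, 0], [-7, 0, 15, 0], [0, 0, 0, 0]]}}

```text
t: 14.05
tcp_pos: [0.5444, 0.114, 0.1774]
tool_rot: [-0.0, 0.733, 0.68, -0.001]
force: [-0.4, 1.4, 0.8]
width: 0.005
```

```bash
python3 - <<'E'
from h import *
o=bot.get_obs(); p=o['tcp_pos']; d=p[:2]-[.52,.155]; a=np.radians(-4.3); print(o['t'],p,'bay xy',d@[np.cos(a),np.sin(a)],d@[-np.sin(a),np.cos(a)],o['force'])
cap('scene','s8'); crop('s8',310,60,470,290,2.6,'s8c')
cap('wrist','w8')
a=cv2.imread('pics/w8.png');b=cv2.imread('pics/s8c.png');b=cv2.resize(b,(int(b.shape[1]*384/b.shape[0]),384))
cv2.imwrite('pics/c8.png',np.hstack([a,b]))
E
```

```text
14.05 [0.54435398 0.11399895 0.17738558] bay xy 0.027359630312545596 -0.0390596076813643 [-0.36384938  1.37511218  0.78321754]
```

View pics/c8.png

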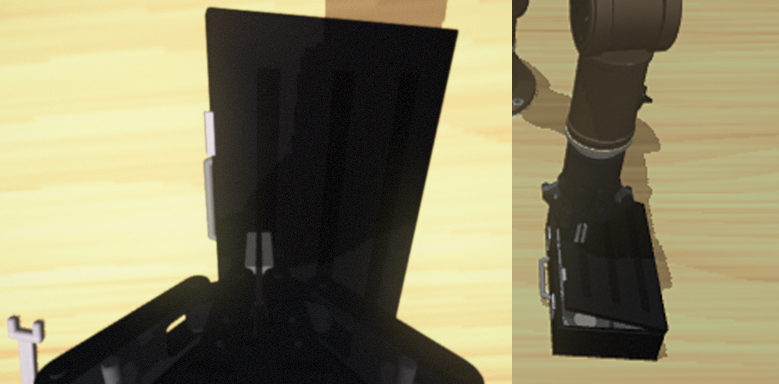

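Request:
{"fn": "drive_tool", "kwargs": {"increments": [[-2, 0, 9, 0], [-2, 0, 9, 0], [0, 0, 7, 0], [0, 0, 4, 0], [0, 0, 2, 0], [0, 0, 1, 0], [0, 0, 0, 0]]}}

```text
t: 15.02
tcp_pos: [0.5449, 0.1109, 0.147]
tool_rot: [-0.0, 0.733, 0.681, 0.0]
force: [0.7, 0.6, -0.7]
width: -0.0
```

Request:
{"fn": "drive_tool", "kwargs": {"increments": [[0, 0, 1.5, 0], [0, 0, 1.5, 0], [0, 0, 0, 0]]}}

```text
t: 15.4
tcp_pos: [0.5448, 0.1108, 0.1438]
tool_rot: [-0.0, 0.733, 0.68, 0.0]
force: [0.2, -0.9, -0.3]
width: 0.0
```

Request:
{"fn": "drive_tool", "kwargs": {"increments": [[0, 0, 1, 0], [0, 0, 1, 0], [0, 0, 0, 0]]}}

```text
t: 15.78
tcp_pos: [0.5449, 0.1108, 0.1431]
tool_rot: [-0.0, 0.733, 0.68, 0.0]
force: [-4.5, -1.5, 15.4]
width: 0.005
```

Request:
{"fn": "drive_tool", "kwargs": {"increments": [[0, 0, 0.5, 0], [0, 0, 0, 0], [0, 0, -10, 0], [0, 0, -30, 0], [0, 0, -40, 0], [0, 0, -40, 0], [0, 0, -30, 0], [0, 0, 0, 0]]}}

```text
t: 16.77
tcp_pos: [0.5459, 0.111, 0.2939]
tool_rot: [0.001, 0.733, 0.681, 0.002]
force: [-0.1, 0.7, -1.2]
width: 0.001
```

```bash
python3 - <<'E'
from h import *
o=bot.get_obs(); print(o['t'],o['tcp_pos'],o['force'])
cap('scene','s9'); crop('s9',310,120,440,280,3.5,'s9c')
c=cap('wrist','w9'); s=load('s9')
bay=np.array([.520,.155]);a=np.radians(-4.3);ux=np.array([np.cos(a),np.sin(a)]);uy=np.array([-ux[1],ux[0]])
for th in (0,.06,.12):
  y=.073-.146*np.cos(th)+.01*np.sin(th); z=.0605+.146*np.sin(th)+.01*np.cos(th)
  print(th,[proj(s,np.r_[bay+ux*x+uy*y,z]).round(1) for x in (-.098,.156)])
a=cv2.imread('pics/w9.png');b=cv2.imread('pics/s9c.png');b=cv2.resize(b,(int(b.shape[1]*384/b.shape[0]),384))
cv2.imwrite('pics/c9.png',cv2.resize(np.hstack([a,b]),None,fx=.95,fy=.95))
E
```

```text
16.775 [0.54594069 0.11096756 0.29389169] [-0.11360664  0.68153973 -1.20498223]
0 [array([331.5, 178.8]), array([337.1, 253.9])]
0.06 [array([332.2, 176.4]), array([338. , 251.4])]
0.12 [array([333.1, 173.9]), array([339.1, 249. ])]
```

View pics/c9.png

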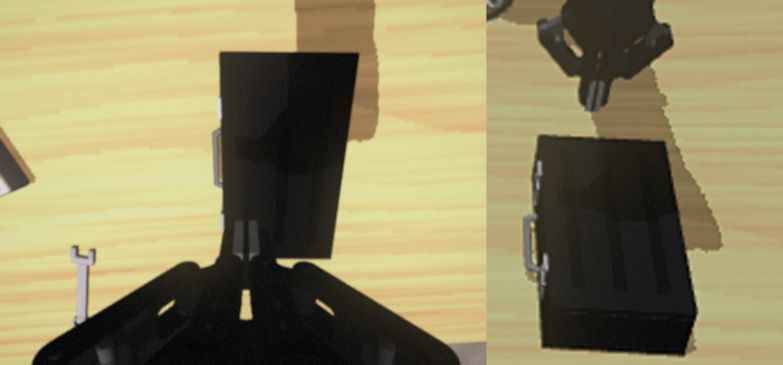

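View pics/s9c.png

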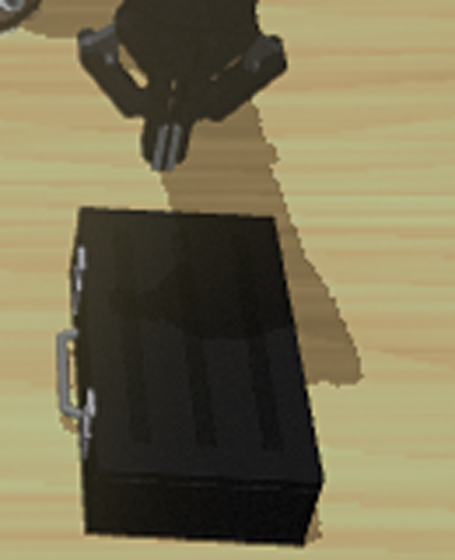

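The seam is level and the lid's corners at (333,179) and (334,255) match θ = 0. The contact height was also the shut height. Handing in.

```bash
python3 -c "
from plant import bot
print(bot.finish_job())"
```

```text
the job is handed in; nothing more can be done
None
```

The middle-sized multimeter is in the long bay, lying flat and face up, and the lid is shut. I handed the job in at about 17 s of the 51 s allowed.

- **Meter:** I gripped it across its width, carried it level and lowered it until the floor pushed back with about 10 N. I then opened the fingers only partway to let go. Pictures taken after release, with the lid still open, showed it flat in the bay. The last measurement of its position, from the image before lowering, put it within about 3 mm of centre along the case and 5–10 mm off centre across it, away from the hinge.
- **Lid:** I pushed it round its arc from behind with the closed fingertips, then pressed down at the free edge with about 15 N. In the last picture its free-edge corners match the shut position within about 3 pixels (about 1 pixel in height, against 2.5 for 0.06 rad). The pressing fingertips also stopped about 70 mm above the bench, where the lid's outer face lies when it is shut.
- **Disagreements:** The case position I got from the two cameras differed by about 5 mm, so I used an average, which was well inside the clearance. While closing the lid, the fingers met resistance about 1 to 3 mm lower than I expected. The hand-in gave no verdict.

The arm is clear of everything.

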